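Bring the wet green nose cone under the magnifier

TASK

The model rocket nose cones on the paint wheel are still wet, so do not touch them, pick them up or tip them. With a fingertip push a spoke of the wheel round until the green cone stands at the brass pointer, and then push the magnifier by its arm until the lens is centred over the green cone. Leave the bottles, jars and tools on the bench where they are.

Things in the scene. Friction and masses are not known exactly. Their poses are not given: they have to be found in the camera images.
- wheel_hub (a point): Top centre of the paint wheel's dark hub (44 mm across, top 64 mm above the bench), on its upright axis. Four aluminium spokes 90 degrees apart: upright blades 8 mm thick, 25 to 57 mm above the bench, reaching from the hub to 77 mm from the axis. The gaps between them are open down to a grey plate 10 mm thick.
- wheel: The paint wheel. Origin: on its axis at bench height; z up, x along one spoke, y along the next. It turns about z (a full turn either way from the start). Light friction (about 0.07 N m); it stays where it is left. Each spoke ends in a black dish 43 mm across, centred on the spoke's line 105 mm from the axis (floor 25 mm, rim 32 mm above the bench). Three dishes, any of them, hold a cone each.
- index (a point): The place at the brass pointer where the green cone's axis should stand: 105 mm from the wheel's axis, 27 mm above the bench, on the line from the wheel's axis to the magnifier's post. The brass pointer is a low arrow (20 mm high) fixed on the plate just outside the wheel, pointing at the wheel's axis.
- green_cone: Green painted nose cone, 31 mm across and 42 mm tall, 30 g, standing point up, loose with 2 mm play in a dish of the wheel. Origin: centre of its underside; z up. Its direction from the wheel's axis is the direction of its spoke.
- red_cone: Red nose cone, same size, loose in another dish of the wheel. Origin: centre of its underside.
- yellow_cone: Yellow nose cone, same size, loose in another dish of the wheel. Origin: centre of its underside.
- magnifier_pivot (a point): On the upright axis of the magnifier's post (20 mm thick, 260 mm from the wheel's axis, at the far end of the same plate), at mid height of the arm, 150 mm above the bench. White collar on top: 34 mm across, 136 to 164 mm high. A straight white arm, 14 mm wide, 142 to 158 mm high, runs from the collar to the lens ring, free to push from 20 to 105 mm from the pivot.
- lens (a point): Centre of the magnifier's clear lens, 155 mm from the pivot, 150 mm above the bench. The white lens ring is 94 mm across and 12 mm thick. The lens's circle passes exactly above index.
- magnifier: The magnifier, arm and lens ring. Origin: the pivot point; z up, the arm runs along its -y axis. It starts swung away towards the robot's side, 57 to 90 degrees from the place over the pointer; stops are 34 degrees past that place and 109 degrees short of it. It turns level about z, level with friction (about 0.12 N m) and stays where it is left.
- green_bottle: Green glass bottle, 60 mm across, 210 mm tall, on the bench to the left. Origin: centre of its underside.
- glue_bottle: Yellow plastic bottle with a red cap, 52 mm across, 150 mm tall, on the bench to the left. Origin: centre of its underside.
- blue_jar: Small blue paint jar with a white lid, 38 mm across, 42 mm tall, on the bench to the right of the wheel. Origin: centre of its underside.
- orange_jar: Small orange paint jar with a black lid, 38 mm across, 42 mm tall, on the bench to the left of the magnifier. Origin: centre of its underside.
- brush: Brush 190 mm long lying on the bench to the right.
- bench_block: Steel block 60 x 60 x 25 mm on the bench to the right. Origin: centre of its underside.

How it is judged:
By the outcome, as a careful person would: the job done as asked, in the order asked, and still so for the second after the job is handed in, with the robot touching nothing.
It also fails if it takes over 64 s, if anything falls off the work surface, if the arm or the gripper's body presses on something with over 40 N, if the wrist force passes 120 N, or if a joint passes its speed limit or range.

ROBOT

A 6-joint arm with a two-finger parallel gripper is mounted at the origin on the work surface. World frame = base frame: x ahead of the robot, y to its left, z up, the work surface at z = 0. Lengths are in m, angles in rad, forces in N, time in s.
With the tool pointing down it reaches from about 0.325 to 0.775 m from the base axis. Payload 9.3 kg.
Tool frame: the origin (TCP) lies at the very end of the fingers, on their centre line; the grasp point (between the pads) lies 19 mm behind it; z points along the fingers, y is the line along which they close (so a half turn about z gives the same grasp; the last joint's range is limited). The gripper opens to 85 mm and grips with 20 to 120 N. Pads are 22 mm wide; open, the fingers measure 114 mm over their backs; the gripper's body (76 mm by 85 mm) begins 54 mm behind the grasp point. The pads swing forward as they close: fully open they stand 13 mm farther back than shut.
Start: joints at [0.981, 0.259, 0.021, 1.334, 0, 1.418], TCP at [0.233, 0.498, 0.231] pointing down, gripper open.
Joint ranges: [-3.04, 3.04], [-0.91, 1.82], [-1.04, 1.36], [-1.92, 1.95], [-1.52, 1.45], [-3.14, 3.14]. Speed limits (rad/s): [2.22, 2.22, 2.79, 3.14, 3.14, 3.14].

INTERFACE

Orientations are given as a rotation vector (axis times angle).
In Python, from rig import manip gives the robot as it stands.
- The arm moves only by the tool send_rows, never from a script. Its argument "increments" is a list that holds one entry, the list of rows, each a list of 4 numbers: the shift along the world's x, y, z in m, then the turn about the world's z in degrees. A call has 1 to 5 rows; each row shifts and turns the commanded pose from where the row before left it; what a row does not reach is not made up. A row lasts 1/10 s, in which the tool goes at most 50 mm and 8.59 degrees, less where a joint would pass 70% of its speed; a pose out of reach is approached as far as the arm can. A call with a gripper value outside its range is refused whole. "grip" is the opening, from -1 (shut) to 1 (fully open), set as the call begins (left out, the last holds). The fingers move at their own pace and stop on an object; "grip_force" is the grip in N (left out, the last holds). Time passes only in rows, so rows that do not move let the fingers close. It gives the time, the measured TCP pose, the force, the opening and the grip force at its end, in the units of the state.
- manip.observe(): the state, without advancing time (a new reading comes with each control period).
- manip.capture(name): name is "scene" or "side" or "wrist"; returns the picture (480x640x3 uint8, blue, green, red); there is no depth.
- manip.camera_params(name): a dict with "fx", "fy", "cx", "cy" (pixels), "dist_coeffs" ([k1, k2, p1, p2, k3] as OpenCV has them; the pictures are not rectified), "world_to_cam" (4x4, takes a point from world to camera coordinates); the wrist camera has in their place "mount" (4x4, takes a point from camera to tool coordinates, whose origin is the TCP and whose axes are the flange's). Camera axes: x right, y up, looking along -z (the intrinsics and any distortion apply to the point x, -y, -z); pixel columns grow to the right and rows downward; lengths in m; the calibration is good to about 2 mm. A picture is of the moment at which its call begins: read the wrist's pose just before it. camera_params takes no time and is no camera call.
- manip.close_job(): hands the job in; it is judged then, once.
The state is a dict: "clock": time; "joints": joint angles; "joint_vel": joint speeds; "effort": joint torques, N m; "tool_pos": TCP position; "tcp_rot": TCP orientation; "force": force on the tool from outside, world axes, zero at the start; "torque": the same for the moment, N m; "finger_gap": finger opening in m; "gripper_force": force on a finger pad.
Only numpy, scipy, OpenCV 4.12 (cv2) and the standard library are available. Lean on these libraries where they do the work, as an engineer would, in place of code of your own. Each camera call takes 0.05 s, during which the arm holds its last target. There are 200 camera calls.

## Working session

There is one attempt and no reset: what is moved stays moved. The work goes in short steps, Python scripts to look and compute and a tool call to move; the robot and the scene stay as the last step left them, time stands still between calls to the robot, and variables do not carry over. Pictures are saved under pics/ and viewed, at most 10 in all, crops included, and the job is handed in when it is done.

Besides the shell and the picture viewer there is one more tool, called after "Emit:" by a JSON object that holds its "op" and its "data", one argument or row to a line. send_rows: Moves the arm, as the interface text tells. Its arguments: {"type":"object","properties":{"increments":{"type":"array","items":{"type":"array","items":{"type":"array","items":{"type":"number"}}}},"grip":{"type":"number"},"grip_force":{"type":"number"}},"required":["increments"]}

```bash
mkdir -p pics; ls
cat > h.py <<'E'
import numpy as np, cv2
from rig import manip
from scipy.spatial.transform import Rotation as R
def pose():
    s=manip.observe(); T=np.eye(4); T[:3,:3]=R.from_rotvec(s["tcp_rot"]).as_matrix(); T[:3,3]=s["tool_pos"]; return T
def cam(name,T=None):
    p=manip.camera_params(name)
    K=np.array([[p["fx"],0,p["cx"]],[0,p["fy"],p["cy"]],[0,0,1]]);d=np.array(p["dist_coeffs"],float)
    W=T@np.array(p["mount"]) if name=="wrist" else np.linalg.inv(np.array(p["world_to_cam"]))
    return K,d,W
def ray(c,px):
    K,d,W=c; u=cv2.undistortPoints(np.array(px,float).reshape(-1,1,2),K,d).reshape(-1,2)
    v=np.c_[u[:,0],-u[:,1],-np.ones(len(u))]@W[:3,:3].T
    return W[:3,3],v
def onz(c,px,z):
    o,v=ray(c,px); return o+v*((z-o[2])/v[:,2])[:,None]
def proj(c,P):
    K,d,W=c; q=(np.array(P,float).reshape(-1,3)-W[:3,3])@W[:3,:3]
    return cv2.projectPoints(q*[1,-1,-1],np.zeros(3),np.zeros(3),K,d)[0].reshape(-1,2)
def blobs(im,lo,hi,amin=60):
    m=cv2.inRange(cv2.cvtColor(im,cv2.COLOR_BGR2HSV),np.array(lo),np.array(hi))
    n,l,s,ce=cv2.connectedComponentsWithStats(m)
    return [(s[i].tolist(),ce[i].round(1).tolist()) for i in range(1,n) if s[i,4]>=amin],l
E
python3 - <<'E'
from h import *
for n in("scene","side","wrist"):
    cv2.imwrite(f"pics/{n}0.png",manip.capture(n))
    if n!="wrist": print(n,cam(n)[2].round(2).tolist())
print(manip.observe())
E
```

```text
pics
scene [[0.8, -0.52, 0.31, 1.05], [0.6, 0.69, -0.4, -0.6], [-0.01, 0.51, 0.86, 1.41], [0.0, 0.0, 0.0, 1.0]]
side [[-0.98, 0.17, -0.12, 0.38], [-0.21, -0.77, 0.61, 0.95], [0.01, 0.62, 0.79, 1.37], [0.0, 0.0, 0.0, 1.0]]
{'clock': 0.15, 'joints': array([9.81385172e-01, 2.59077165e-01, 2.09753514e-02, 1.33367057e+00,
       1.77221800e-05, 1.41823521e+00]), 'joint_vel': array([ 0.00065956, -0.00290766,  0.00138277,  0.00123262,  0.00040188,
        0.00109241]), 'effort': array([ 3.56595323e-03, -5.55970180e+01,  3.44661212e+01,  1.13661418e-02,
       -1.81547207e-04,  2.30857722e-06]), 'tool_pos': array([0.23257581, 0.4982051 , 0.23081272]), 'tcp_rot': array([-6.80678722e-01, -3.06658636e+00,  1.41862168e-03]), 'force': array([-0.16271703, -1.30525214, -0.23516562]), 'torque': array([-0.00781848, -0.03330698, -0.03189083]), 'gripper_force': 0.0, 'finger_gap': 0.08506984076960188}
```

View pics/scene0.png

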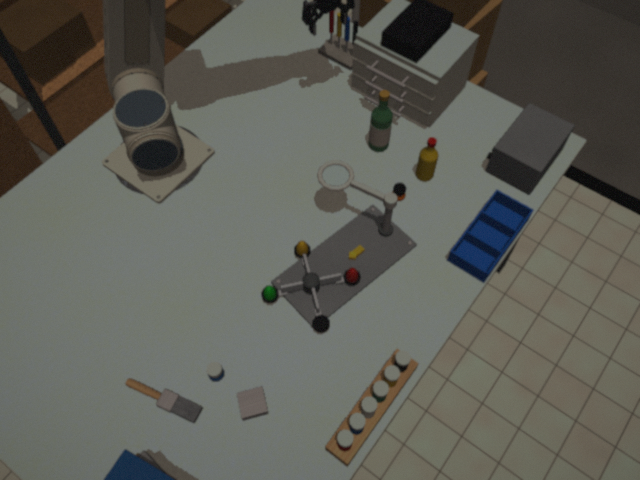

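View pics/side0.png

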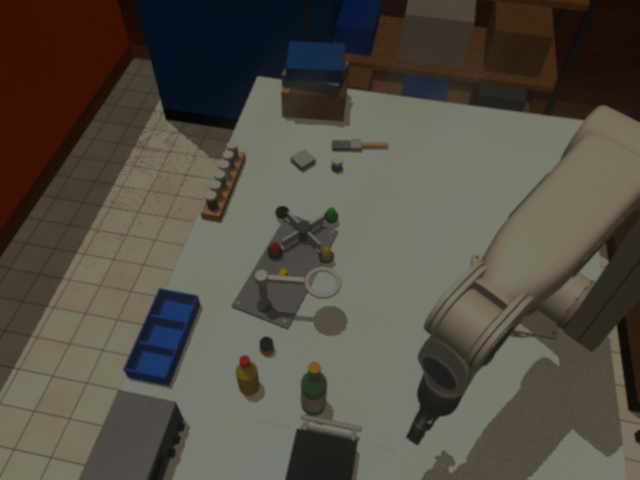

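The scene view shows the hub at (311,282), green (270,294), red (352,276), yellow (302,249), the empty dish (320,324), the pointer (356,253), the collar (390,198) and the lens (336,176). In the side view the hub is at (303,231), green (331,215), the collar (261,276) and the lens (322,283).

Run:
```python
from h import *
S,D=cam("scene"),cam("side")
def tri(a,b):
    o1,v1=ray(S,[a]);o2,v2=ray(D,[b]);v1=v1[0]/np.linalg.norm(v1);v2=v2[0]/np.linalg.norm(v2)
    A=np.c_[v1,-v2];t=np.linalg.lstsq(A,o2-o1,rcond=None)[0];p,q=o1+v1*t[0],o2+v2*t[1]
    return ((p+q)/2).round(4),round(np.linalg.norm(p-q),4)
i,j=cv2.imread("pics/scene0.png"),cv2.imread("pics/side0.png")
col=dict(green=([50,120,50],[75,255,255]),red=([0,150,60],[6,255,255]),yel=([10,150,60],[30,255,255]))
for k,(lo,hi) in col.items():
    a=[b for b in blobs(i,lo,hi,25)[0] if 240<b[1][0]<400 and 220<b[1][1]<340]
    c=[b for b in blobs(j,lo,hi,25)[0] if 230<b[1][0]<360 and 190<b[1][1]<300]
    print(k,a,c)
    for x in a:
        for y in c: print(tri(x[1],y[1]))
for n,a,b in(("hub",(311,281),(303,230)),("collar",(390,198),(261,276)),("lens",(336,176),(322,283)),("empty",(320,324),(282,212))): print(n,tri(a,b))
print(onz(S,[(311,281)],.064),onz(D,[(303,230)],.064),onz(S,[(336,176)],.15),onz(D,[(322,283)],.15),onz(S,[(390,196)],.164),onz(D,[(261,275)],.164))
print(onz(S,[(356,253)],.02),onz(D,[(283,272)],.02))
for n,im,x,y in(("s",i,250,140),("d",j,230,190)):
    cv2.imwrite(f"pics/crop_{n}.png",cv2.resize(im[y:y+200,x:x+200],None,fx=3,fy=3,interpolation=cv2.INTER_CUBIC))
```

```text
green [([264, 286, 11, 13, 120], [269.2, 292.2])] [([327, 208, 8, 11, 70], [330.6, 213.2])]
(array([ 0.5418, -0.1525,  0.0435]), np.float64(0.0007))
red [([348, 268, 9, 11, 71], [352.1, 273.3])] [([271, 243, 7, 8, 43], [273.9, 246.3])]
(array([0.6758, 0.009 , 0.0512]), np.float64(0.0007))
yel [([297, 242, 11, 13, 99], [301.8, 247.5]), ([349, 246, 15, 13, 105], [355.6, 252.4])] [([322, 247, 8, 10, 55], [325.4, 251.6]), ([279, 268, 8, 7, 45], [282.6, 271.4])]
(array([ 0.5292, -0.0064,  0.0476]), np.float64(0.0005))
(array([0.5805, 0.0317, 0.0213]), np.float64(0.1317))
(array([0.5884, 0.0366, 0.0696]), np.float64(0.1339))
(array([0.6383, 0.0733, 0.0275]), np.float64(0.0065))
hub (array([ 0.6073, -0.0684,  0.049 ]), np.float64(0.0006))
collar (array([0.6592, 0.1845, 0.1615]), np.float64(0.0004))
lens (array([0.5077, 0.1656, 0.1497]), np.float64(0.0018))
empty (array([ 0.6884, -0.1389,  0.0281]), np.float64(0.0002))
[[ 0.61190129 -0.074326    0.064     ]] [[ 0.60499735 -0.0566718   0.064     ]] [[0.50869524 0.165686   0.15      ]] [[0.50689936 0.16531747 0.15      ]] [[0.65652908 0.18781518 0.164     ]] [[0.65960633 0.18324427 0.164     ]]
[[0.6410067  0.07727395 0.02      ]] [[0.6352611 0.0687062 0.02     ]]
```

View pics/wrist0.png

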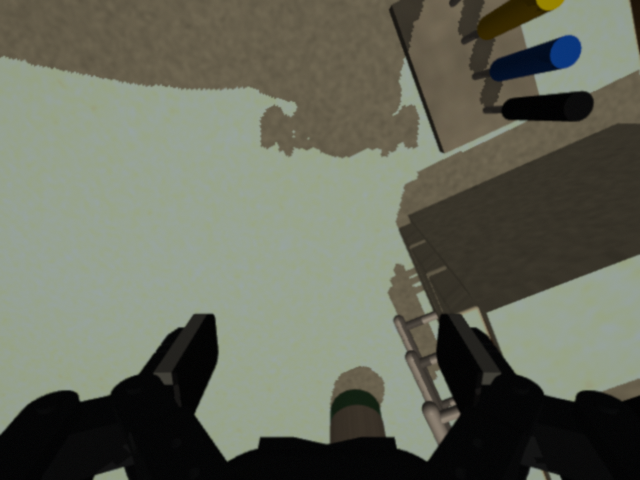

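Emit:
{"op": "send_rows", "data": {
  "increments": [
    [[0,0,0.035,0],[0,0,0.035,0],[0.02,-0.035,0.01,0],[0.022,-0.039,0,0],[0.022,-0.039,0,0]]
  ],
  "grip": -1
}}

```text
clock: 0.65
tool_pos: [0.297, 0.3844, 0.3113]
tcp_rot: [0.678, 3.067, 0.0]
force: [0.9, 0.4, -0.2]
finger_gap: 0.0121
gripper_force: 0.0
```

Emit:
{"op": "send_rows", "data": {
  "increments": [
    [[0.022,-0.039,0,0],[0.022,-0.039,0,0],[0.022,-0.039,0,0],[0.022,-0.039,0,0],[0.022,-0.039,0,0]]
  ]
}}

```text
clock: 1.15
tool_pos: [0.4071, 0.1886, 0.3113]
tcp_rot: [0.68, 3.067, 0.0]
force: [1.3, 1.0, 0.1]
finger_gap: 0.0002
gripper_force: 0.0
```

Emit:
{"op": "send_rows", "data": {
  "increments": [
    [[0.022,-0.039,0,0],[0.022,-0.039,0,0],[0.022,-0.039,0,0],[0.022,-0.039,0,0],[0,0,0,0]]
  ]
}}

```text
clock: 1.65
tool_pos: [0.4967, 0.0303, 0.31]
tcp_rot: [-0.688, -3.064, 0.002]
force: [0.6, -0.1, -0.6]
finger_gap: -0.0004
gripper_force: 0.0
```

Run:
```python
from h import *
T=pose();print(T.round(3).tolist(),manip.observe()["joints"].round(2))
c=cam("wrist",T);print(c[2].round(3).tolist())
for n,P in dict(hub=(.609,-.072,.064),green=(.542,-.1525,.04),piv=(.659,.1845,.164),lens=(.508,.166,.15),idx=(.629,.031,.027)).items(): print(n,proj(c,P).round())
cv2.imwrite("pics/wrist1.png",manip.capture("wrist"))
S=cam("scene")
```

```text
[[-0.904, 0.427, -0.001, 0.497], [0.427, 0.904, -0.001, 0.03], [0.001, -0.001, -1.0, 0.31], [0.0, 0.0, 0.0, 1.0]] [-0.11  0.16  0.09  1.5  -0.    0.33]
[[0.428, -0.859, -0.283, 0.423], [0.904, 0.406, 0.133, 0.064], [0.001, -0.313, 0.95, 0.453], [0.0, 0.0, 0.0, 1.0]]
hub [[289. 322.]]
green [[205. 292.]]
piv [[575. 316.]]
lens [[492. 159.]]
idx [[374. 287.]]
```

View pics/wrist1.png

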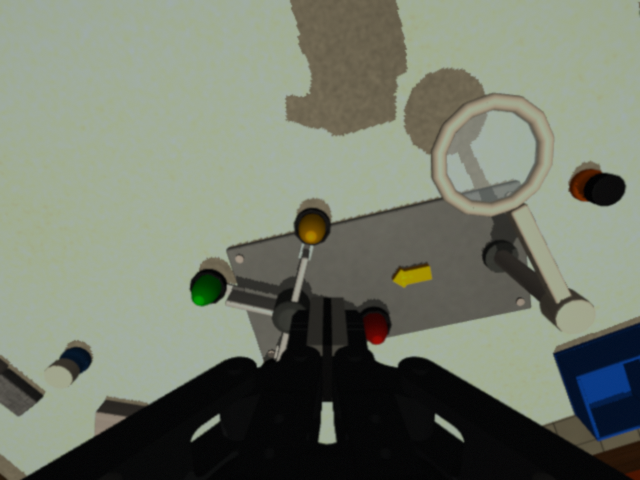

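The wrist view shows the lens at (493,154), the collar top at (574,311), green (207,288), yellow (312,227), red (375,325) and the arrow (412,275). These agree with the projected estimates. Next I enter the gap between the empty and red spokes.

Emit:
{"op": "send_rows", "data": {
  "increments": [
    [[0.033,-0.02,0,0],[0.033,-0.02,0,0],[0.033,-0.02,-0.02,0],[0.033,-0.02,-0.04,0],[0.033,-0.02,-0.04,0]]
  ]
}}

```text
clock: 2.2
tool_pos: [0.6541, -0.061, 0.2187]
tcp_rot: [0.679, 3.066, 0.0]
force: [0.2, 0.3, 0.1]
finger_gap: -0.0002
gripper_force: 0.0
```

Emit:
{"op": "send_rows", "data": {
  "increments": [
    [[0,0,-0.03,0],[0,0,-0.02,0],[0,0,-0.02,0],[0,0,0,0]]
  ]
}}

```text
clock: 2.6
tool_pos: [0.6515, -0.06, 0.1465]
tcp_rot: [-0.678, -3.062, -0.0]
force: [-1.0, 0.4, 0.7]
finger_gap: -0.0
gripper_force: 0.0
```

Run:
```python
from h import *
T=pose();print(T[:3,3].round(4))
a,b=manip.capture("scene"),manip.capture("side")
f=lambda im,x,y:cv2.resize(im[y:y+133,x:x+133],(400,400),interpolation=cv2.INTER_CUBIC)
cv2.imwrite("pics/two2.png",np.hstack([f(a,245,200),f(b,235,175)]))
```

```text
[ 0.6515 -0.06    0.1465]
```

View pics/two2.png

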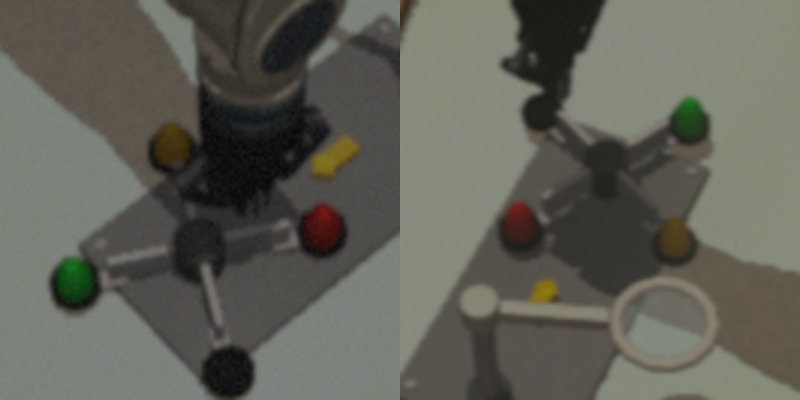

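The finger hangs over the gap between the empty-dish and red spokes, and nothing has been disturbed. I correct by about 1 cm and descend.

Emit:
{"op": "send_rows", "data": {
  "increments": [
    [[0.01,-0.006,0,0],[0,0,-0.03,0],[0,0,-0.03,0],[0,0,-0.03,0],[0,0,-0.014,0]]
  ]
}}

```text
clock: 3.2
tool_pos: [0.6627, -0.067, 0.0445]
tcp_rot: [-0.68, -3.066, -0.0]
force: [-1.1, -0.3, 0.0]
finger_gap: 0.0001
gripper_force: 0.0
```

Run:
```python
from h import *
C=np.array([.609,-.072]);p=pose()[:3,3];d=p[:2]-C
a=np.degrees(np.arctan2(d[1],d[0]));print(p.round(4),np.hypot(*d).round(4),a.round(1),manip.observe()["force"].round(1))
A=[a-3,a-8]+[a-8-6*k for k in range(1,30)]
P=C+.052*np.c_[np.cos(np.radians(A)),np.sin(np.radians(A))]
for x,i in zip(A,np.diff(np.vstack([p[:2],P]),axis=0)): print(round(x,0),i.round(4))
```

```text
[ 0.6627 -0.067   0.0445] 0.0539 5.3 [-1.1 -0.3  0. ]
2.0 [-0.0017 -0.0029]
-3.0 [-0.     -0.0045]
-9.0 [-0.0005 -0.0054]
-15.0 [-0.0011 -0.0053]
-21.0 [-0.0017 -0.0052]
-27.0 [-0.0022 -0.005 ]
-33.0 [-0.0027 -0.0047]
-39.0 [-0.0032 -0.0044]
-45.0 [-0.0036 -0.0041]
-51.0 [-0.004  -0.0037]
-57.0 [-0.0044 -0.0032]
-63.0 [-0.0047 -0.0027]
-69.0 [-0.005  -0.0022]
-75.0 [-0.0052 -0.0017]
-81.0 [-0.0053 -0.0012]
-87.0 [-0.0054 -0.0006]
-93.0 [-0.0054 -0.    ]
-99.0 [-0.0054  0.0005]
-105.0 [-0.0053  0.0011]
-111.0 [-0.0052  0.0017]
-117.0 [-0.005   0.0022]
-123.0 [-0.0047  0.0027]
-129.0 [-0.0044  0.0032]
-135.0 [-0.0041  0.0036]
-141.0 [-0.0037  0.004 ]
-147.0 [-0.0032  0.0044]
-153.0 [-0.0027  0.0047]
-159.0 [-0.0022  0.005 ]
-165.0 [-0.0017  0.0052]
-171.0 [-0.0012  0.0053]
-177.0 [-0.0006  0.0054]
```

Emit:
{"op": "send_rows", "data": {
  "increments": [
    [[-0.0017,-0.003,-0.004,0],[0,-0.0045,0,0],[-0.0005,-0.0055,0,0],[-0.001,-0.0053,0,0],[-0.0017,-0.0052,0,0]]
  ]
}}

```text
clock: 3.7
tool_pos: [0.6586, -0.0915, 0.0424]
tcp_rot: [0.681, 3.065, 0.001]
force: [0.3, 2.8, 0.4]
finger_gap: 0.0001
gripper_force: 0.6
```

Emit:
{"op": "send_rows", "data": {
  "increments": [
    [[-0.0022,-0.005,0,0],[-0.0027,-0.0047,0,0],[-0.0032,-0.0044,0,0],[-0.0036,-0.0041,0,0],[-0.004,-0.0037,0,0]]
  ]
}}

```text
clock: 4.2
tool_pos: [0.6422, -0.1134, 0.0413]
tcp_rot: [0.681, 3.067, 0.0]
force: [1.6, 2.8, 0.5]
finger_gap: 0.0004
gripper_force: 0.8
```

Run:
```python
from h import *
C=np.array([.609,-.072]);p=pose()[:3,3];d=p[:2]-C
print(p.round(4),np.hypot(*d).round(4),np.degrees(np.arctan2(d[1],d[0])).round(1),manip.observe()["force"].round(1))
for n in("scene","side"):
  im=manip.capture(n);c=cam(n)
  for k,(lo,hi) in dict(green=([50,120,50],[75,255,255]),red=([0,150,60],[6,255,255]),yel=([10,150,60],[30,255,255])).items():
    for b in blobs(im,lo,hi,20)[0]:
      q=onz(c,[b[1]],.045)[0,:2]-C
      if np.hypot(*q)<.13: print(n,k,b[0][4],np.hypot(*q).round(3),np.degrees(np.arctan2(q[1],q[0])).round(1))
```

```text
[ 0.6422 -0.1134  0.0413] 0.0531 -51.3 [1.6 2.8 0.5]
scene green 118 0.105 -160.5
scene red 77 0.104 20.5
side green 38 0.107 -158.9
side red 52 0.104 17.0
side yel 103 0.108 108.3
```

The push works: the wheel has turned about 30° and the cones sit at r = 105 mm. I continue along the arc.

Emit:
{"op": "send_rows", "data": {
  "increments": [
    [[-0.0044,-0.0032,0,0],[-0.0047,-0.0027,0,0],[-0.005,-0.0022,0,0],[-0.0052,-0.0017,0,0],[-0.0053,-0.0012,0,0]]
  ]
}}

```text
clock: 4.8
tool_pos: [0.6174, -0.1242, 0.0413]
tcp_rot: [0.681, 3.067, -0.0]
force: [0.9, 2.1, -0.6]
finger_gap: -0.0003
gripper_force: 0.8
```

Emit:
{"op": "send_rows", "data": {
  "increments": [
    [[-0.0054,-0.0006,0,0],[-0.0054,0,0,0],[-0.0054,0.0005,0,0],[-0.0053,0.0011,0,0],[-0.0052,0.0017,0,0]]
  ]
}}

```text
clock: 5.3
tool_pos: [0.5909, -0.1213, 0.0414]
tcp_rot: [0.681, 3.066, -0.0]
force: [3.1, -0.9, -0.1]
finger_gap: -0.0002
gripper_force: 1.0
```

Emit:
{"op": "send_rows", "data": {
  "increments": [
    [[-0.005,0.0022,0,0],[-0.0047,0.0027,0,0],[-0.0044,0.0032,0,0],[-0.0041,0.0036,0,0],[-0.0037,0.004,0,0]]
  ]
}}

```text
clock: 5.8
tool_pos: [0.569, -0.1055, 0.0414]
tcp_rot: [0.681, 3.067, -0.0]
force: [2.6, -1.8, 0.4]
finger_gap: -0.0
gripper_force: 1.1
```

```bash
cat > st.py <<'E'
from h import *
C=np.array([.609,-.072]);T=pose();p=T[:3,3];d=p[:2]-C
print(p.round(4),np.hypot(*d).round(4),np.degrees(np.arctan2(d[1],d[0])).round(1),manip.observe()["force"].round(1))
for n in("scene","side","wrist"):
  T=pose();im=manip.capture(n);c=cam(n,T)
  cv2.imwrite(f"pics/{n}_last.png",im)
  for k,(lo,hi) in dict(green=([50,120,50],[75,255,255]),red=([0,150,60],[6,255,255]),yel=([10,150,60],[30,255,255])).items():
    for b in blobs(im,lo,hi,20)[0]:
      q=onz(c,[b[1]],.045)[0,:2]-C
      if np.hypot(*q)<.13: print(n,k,b[0][4],np.hypot(*q).round(3),np.degrees(np.arctan2(q[1],q[0])).round(1))
E
python3 st.py
```

```text
[ 0.569  -0.1055  0.0414] 0.0522 -140.1 [ 2.6 -1.8  0.4]
scene green 111 0.105 111.9
scene red 89 0.103 -68.1
scene yel 121 0.105 22.1
side green 100 0.107 109.9
side red 47 0.106 -70.3
side yel 85 0.104 21.9
wrist green 3144 0.097 118.2
```

Emit:
{"op": "send_rows", "data": {
  "increments": [
    [[-0.0033,0.0043,0,0],[-0.0028,0.0047,0,0],[-0.0023,0.0049,0,0],[-0.0012,0.0034,0,0],[-0.0005,0.0017,0,0]]
  ]
}}

```text
clock: 6.45
tool_pos: [0.5588, -0.0861, 0.0413]
tcp_rot: [-0.68, -3.067, -0.0]
force: [0.5, -1.6, -0.8]
finger_gap: -0.0001
gripper_force: 0.8
```

```bash
python3 st.py
```

```text
[ 0.5588 -0.0861  0.0413] 0.0521 -164.3 [ 0.5 -1.6 -0.8]
scene green 119 0.105 86.2
scene red 83 0.103 -94.1
scene yel 130 0.105 -3.6
side green 105 0.108 87.1
side yel 84 0.103 -2.3
wrist green 2905 0.095 93.7
wrist red 126 0.091 -105.8
```

View pics/wrist_last.png

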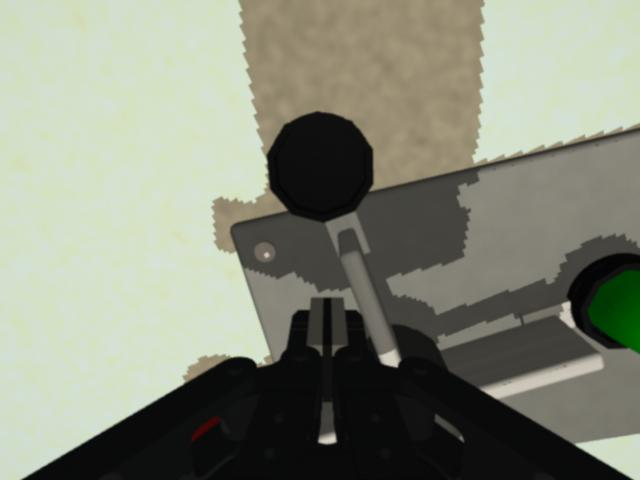

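The empty dish is at (320,165) with its spoke pressed by the finger; green is at the right edge (625,310). About 7° remain, so I push 5.5° more, then lift and measure from above.

Emit:
{"op": "send_rows", "data": {
  "increments": [
    [[-0.0006,0.0024,0,0],[-0.0004,0.0016,0,0],[-0.0002,0.001,0,0],[0,0,0,0]]
  ]
}}

```text
clock: 7.0
tool_pos: [0.5579, -0.0815, 0.0413]
tcp_rot: [-0.68, -3.067, -0.0]
force: [-0.2, -0.6, 0.3]
finger_gap: 0.0001
gripper_force: 0.3
```

Emit:
{"op": "send_rows", "data": {
  "increments": [
    [[0,-0.003,0,0],[0,-0.001,0.03,0],[0,0,0.04,0],[-0.01,0.01,0.04,0],[-0.02,0.02,0.04,0]]
  ]
}}

```text
clock: 7.5
tool_pos: [0.5281, -0.0563, 0.1924]
tcp_rot: [-0.683, -3.066, -0.0]
force: [-0.1, 0.1, -0.3]
finger_gap: 0.0
gripper_force: 0.0
```

Emit:
{"op": "send_rows", "data": {
  "increments": [
    [[-0.02,0.02,0.04,0],[-0.02,0.02,0.04,0],[-0.02,0.02,0.03,0],[0,0.01,0.02,0],[0,0,0,0]]
  ]
}}

```text
clock: 8.0
tool_pos: [0.4681, 0.0153, 0.3244]
tcp_rot: [0.677, 3.062, 0.001]
force: [0.0, -0.9, -0.2]
finger_gap: -0.0
gripper_force: 0.0
```

```bash
python3 st.py; cp pics/wrist_last.png pics/w3.png
```

```text
[0.4681 0.0153 0.3244] 0.1658 148.2 [ 0.  -0.9 -0.2]
scene green 117 0.105 81.1
scene red 85 0.103 -99.2
scene yel 126 0.105 -9.2
side green 93 0.106 81.9
side red 38 0.109 -98.4
side yel 74 0.103 -8.0
wrist green 437 0.106 81.2
wrist red 291 0.107 -97.9
```

View pics/w3.png

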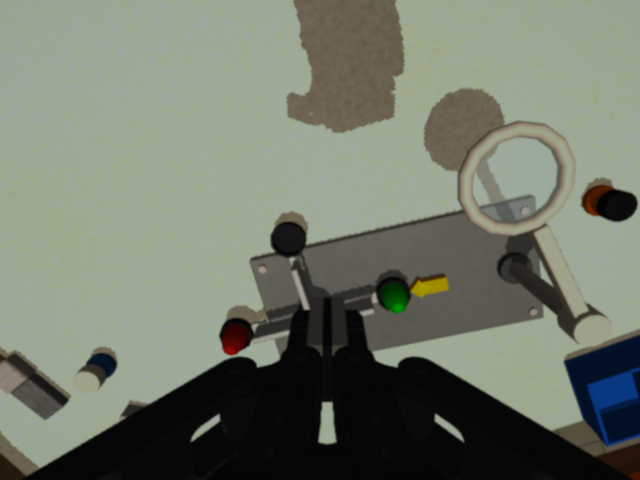

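The view shows green (394,294) just short of the arrow (430,287), red (237,336), the empty dish (289,238), the lens (517,178) and the collar (592,328).

```bash
cat > m.py <<'E'
from h import *
import sys
T=pose();im=manip.capture("wrist");c=cam("wrist",T);cv2.imwrite("pics/m.png",im)
def big(lo,hi,box):
    b=[x for x in blobs(im,lo,hi,60)[0] if box[0]<x[1][0]<box[1] and box[2]<x[1][1]<box[3]]
    return max(b,key=lambda x:x[0][4])[1]
g=onz(c,[big([50,120,40],[75,255,255],(300,640,200,400))],.047)[0]
r=onz(c,[big([0,150,40],[6,255,255],(0,330,250,450))],.047)[0]
y=onz(c,[big([22,150,60],[32,255,255],(380,640,200,400))],.02)[0]
gray=cv2.cvtColor(im,cv2.COLOR_BGR2GRAY)
cir=cv2.HoughCircles(gray,cv2.HOUGH_GRADIENT_ALT,1.5,20,param1=150,param2=.6,minRadius=10,maxRadius=80)
print(None if cir is None else cir[0].round(0).tolist())
ang=lambda v:np.degrees(np.arctan2(v[1],v[0])).round(2)
h=(g+r)/2
print("g",g.round(4),"r",r.round(4),"hub",h.round(4),"arrow",y.round(4),"dist",np.hypot(*(g-r)[:2]).round(4))
print("cone line",ang(g-r),"arrow from hub",ang(y-h))
col=dict(red=([0,150,60],[6,255,255]),green=([50,120,50],[75,255,255]))
# plate edges
for ed in ([(250,259),(532,196)],[(280,361),(543,317)]):
    q=onz(c,ed,.010);print("edge",q[:,:2].round(4).tolist(),ang(q[1]-q[0]))
P=onz(c,[(592,328)],.164)[0];L=onz(c,[(517,178)],.150)[0]
print("piv",P.round(4),ang(P-h),np.hypot(*(P-h)[:2]).round(4),"lens",L.round(4),ang(L-P),np.hypot(*(L-P)[:2]).round(4))
E
python3 m.py
```

```text
[[518.0, 178.0, 57.0], [518.0, 178.0, 44.0], [393.0, 294.0, 18.0], [272.0, 294.0, 41.0], [288.0, 238.0, 17.0], [592.0, 334.0, 18.0], [237.0, 334.0, 17.0], [514.0, 270.0, 16.0], [598.0, 202.0, 15.0]]
g [0.6203 0.0339 0.047 ] r [ 0.588  -0.1705  0.047 ] hub [ 0.6041 -0.0683  0.047 ] arrow [0.6379 0.0794 0.02  ] dist 0.207
cone line 81.02 arrow from hub 77.13
edge [[0.5101, -0.1135], [0.5823, 0.2315]] 78.18
edge [[0.6613, -0.1483], [0.7474, 0.2001]] 76.12
piv [0.6558 0.1838 0.164 ] 78.41 0.2574 lens [0.5046 0.1678 0.15  ] -173.95 0.1521
```

Emit:
{"op": "send_rows", "data": {
  "increments": [
    [[0.03,-0.034,0,0],[0.03,-0.034,-0.02,0],[0.03,-0.034,-0.04,0],[0,0,-0.04,0],[0,0,-0.02,0]]
  ]
}}

```text
clock: 8.7
tool_pos: [0.5516, -0.083, 0.2027]
tcp_rot: [-0.683, -3.059, -0.001]
force: [-0.0, 0.0, 0.9]
finger_gap: 0.0001
gripper_force: 0.0
```

Emit:
{"op": "send_rows", "data": {
  "increments": [
    [[0,0,-0.02,0],[0,0,-0.02,0],[0,0,0,0]]
  ]
}}

```text
clock: 9.0
tool_pos: [0.5509, -0.0819, 0.1644]
tcp_rot: [-0.681, -3.06, -0.001]
force: [-0.7, 0.1, 0.6]
finger_gap: -0.0005
gripper_force: 0.0
```

Emit:
{"op": "send_rows", "data": {
  "increments": [
    [[0.007,-0.0055,0,0],[0,0,-0.03,0],[0,0,-0.03,0],[0,0,-0.02,0],[0,0,0,0]]
  ]
}}

```text
clock: 9.5
tool_pos: [0.5592, -0.0875, 0.0866]
tcp_rot: [-0.681, -3.064, -0.0]
force: [0.0, -0.9, -0.2]
finger_gap: -0.0001
gripper_force: 0.0
```

Emit:
{"op": "send_rows", "data": {
  "increments": [
    [[0,0,-0.025,0],[0,0,-0.02,0],[0,0.003,0,0],[-0.001,0.002,0,0],[-0.0005,0.001,0,0]]
  ]
}}

```text
clock: 10.0
tool_pos: [0.5593, -0.0814, 0.0451]
tcp_rot: [0.68, 3.065, -0.0]
force: [0.0, -0.3, 0.2]
finger_gap: 0.0003
gripper_force: 0.4
```

Emit:
{"op": "send_rows", "data": {
  "increments": [
    [[0,0,0,0],[0,0.001,0,0],[0,0,0,0]]
  ]
}}

```text
clock: 10.3
tool_pos: [0.5586, -0.0803, 0.0438]
tcp_rot: [0.68, 3.066, -0.0]
force: [-0.0, -1.5, 0.8]
finger_gap: -0.0001
gripper_force: 0.6
```

Emit:
{"op": "send_rows", "data": {
  "increments": [
    [[0,0.001,0,0],[0,0.0005,0,0],[0,0,0,0]]
  ]
}}

```text
clock: 10.6
tool_pos: [0.5582, -0.0787, 0.0432]
tcp_rot: [-0.681, -3.067, -0.0]
force: [0.6, -1.3, 0.4]
finger_gap: 0.0
gripper_force: 0.5
```

Emit:
{"op": "send_rows", "data": {
  "increments": [
    [[0,-0.003,0,0],[0,-0.001,0.03,0],[0,0,0.04,0],[-0.01,0.01,0.04,0],[-0.02,0.02,0.04,0]]
  ]
}}

```text
clock: 11.1
tool_pos: [0.5284, -0.0533, 0.1942]
tcp_rot: [-0.683, -3.066, -0.0]
force: [0.4, 0.2, 0.0]
finger_gap: -0.0003
gripper_force: 0.0
```

Emit:
{"op": "send_rows", "data": {
  "increments": [
    [[-0.02,0.02,0.04,0],[-0.02,0.02,0.04,0],[-0.02,0.02,0.03,0],[0,0.01,0.02,0],[0,0,0,0]]
  ]
}}

```text
clock: 11.6
tool_pos: [0.4684, 0.0183, 0.3262]
tcp_rot: [0.677, 3.063, 0.001]
force: [0.5, -1.1, 0.5]
finger_gap: -0.0001
gripper_force: 0.0
```

```bash
python3 st.py; python3 m.py
python3 - <<'E'
from h import *
im=cv2.imread("pics/m.png");cv2.imwrite("pics/mc.png",cv2.resize(im[120:400,210:630],(798,532),interpolation=cv2.INTER_CUBIC))
E
```

```text
[0.4684 0.0183 0.3262] 0.1671 147.3 [ 0.5 -1.1  0.5]
scene green 121 0.105 77.9
scene red 84 0.104 -102.5
scene yel 122 0.105 -12.1
side green 89 0.105 78.6
side red 36 0.108 -101.2
side yel 73 0.104 -11.0
wrist green 433 0.106 78.3
wrist red 293 0.106 -100.8
[[513.0, 180.0, 57.0], [513.0, 180.0, 44.0], [621.0, 390.0, 52.0], [392.0, 298.0, 18.0], [291.0, 237.0, 19.0], [234.0, 330.0, 17.0], [588.0, 334.0, 19.0], [598.0, 204.0, 19.0], [514.0, 272.0, 17.0], [621.0, 390.0, 16.0]]
g [0.6256 0.0331 0.047 ] r [ 0.5824 -0.1695  0.047 ] hub [ 0.604  -0.0682  0.047 ] arrow [0.6379 0.0794 0.02  ] dist 0.2072
cone line 77.98 arrow from hub 77.09
edge [[0.5109, -0.1112], [0.5833, 0.2352]] 78.18
edge [[0.6627, -0.1462], [0.7491, 0.2036]] 76.12
piv [0.6577 0.1876 0.164 ] 78.15 0.2614 lens [0.5055 0.1714 0.15  ] -173.94 0.153
```

View pics/mc.png

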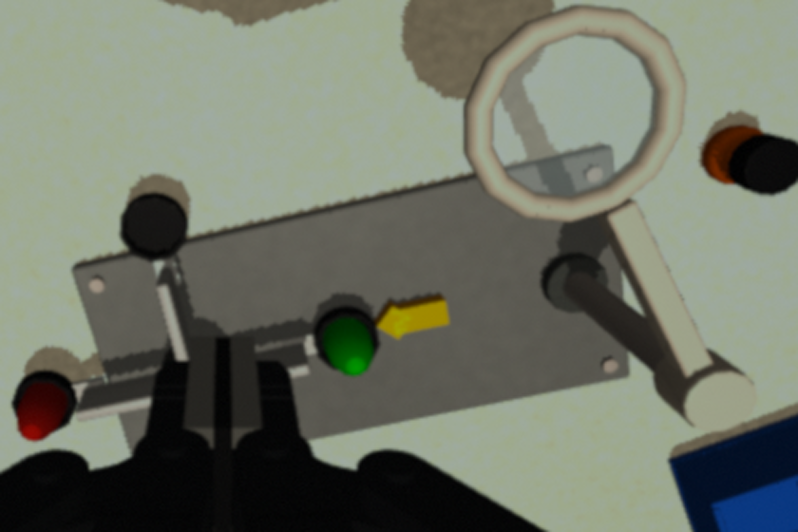

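Green's axis now lines up with the arrow tip, with the cone line at about 78.1° and the pivot direction at about 78.3°. Before the magnifier push I check the plate axis from its bolts and where the nearby bottles stand.

Run:
```python
from h import *
T=pose();c=cam("wrist",T);ang=lambda v:np.degrees(np.arctan2(v[1],v[0])).round(2)
b=onz(c,[(261,270),(522.6,211.6),(531,312)],.0105);print(b.round(4).tolist(),ang(b[1]-b[0]),ang(b[2]-b[1]))
P=onz(c,[(588,329)],.164)[0];L=onz(c,[(513,179)],.15)[0];print("piv",P,"lens",L,ang(L-P))
S,D=cam("scene"),cam("side")
print("green cap",onz(S,[(384,95)],.21),onz(D,[(314,367)],.21),"glue",onz(S,[(432,142)],.15),onz(D,[(245,360)],.15))
P=np.array([.658,.185])
A=[150]+[150+5*k for k in range(1,20)]
Q=P+.08*np.c_[np.cos(np.radians(A)),np.sin(np.radians(A))]
print(Q[0]);[print(a,i.round(4)) for a,i in zip(A[1:],np.diff(Q,axis=0))]
```

```text
[[0.5296, -0.1055, 0.0105], [0.5967, 0.2193, 0.0105], [0.7342, 0.1909, 0.0105]] 78.32 -11.69
piv [0.65676411 0.18380116 0.164     ] lens [0.50469291 0.16801237 0.15      ] -174.07
green cap [[0.47872792 0.41608327 0.21      ]] [[0.47545026 0.41872651 0.21      ]] glue [[0.64383331 0.40485298 0.15      ]] [[0.63810047 0.40740579 0.15      ]]
[0.58871797 0.225     ]
155 [-0.0032 -0.0062]
160 [-0.0027 -0.0064]
165 [-0.0021 -0.0067]
170 [-0.0015 -0.0068]
175 [-0.0009 -0.0069]
180 [-0.0003 -0.007 ]
185 [ 0.0003 -0.007 ]
190 [ 0.0009 -0.0069]
195 [ 0.0015 -0.0068]
200 [ 0.0021 -0.0067]
205 [ 0.0027 -0.0064]
210 [ 0.0032 -0.0062]
215 [ 0.0037 -0.0059]
220 [ 0.0042 -0.0055]
225 [ 0.0047 -0.0051]
230 [ 0.0051 -0.0047]
235 [ 0.0055 -0.0042]
240 [ 0.0059 -0.0037]
245 [ 0.0062 -0.0032]
```

Emit:
{"op": "send_rows", "data": {
  "increments": [
    [[0.02,0.034,0,0],[0.02,0.034,0,0],[0.02,0.034,0,0],[0.02,0.034,0,0],[0.02,0.034,0,0]]
  ]
}}

```text
clock: 12.3
tool_pos: [0.569, 0.1881, 0.3216]
tcp_rot: [-0.682, -3.064, 0.002]
force: [0.7, 0.1, 0.2]
finger_gap: -0.0002
gripper_force: 0.0
```

Emit:
{"op": "send_rows", "data": {
  "increments": [
    [[0.02,0.034,0,0],[0,0,0,0]]
  ]
}}

```text
clock: 12.5
tool_pos: [0.59, 0.2241, 0.3193]
tcp_rot: [-0.676, -3.063, 0.002]
force: [-1.2, 0.3, -0.3]
finger_gap: 0.0002
gripper_force: 0.0
```

The bolts give a plate axis of 78.3° against the cone line at 78.0°, so the wheel is good. I descend behind the magnifier arm.

Emit:
{"op": "send_rows", "data": {
  "increments": [
    [[0,0,-0.04,0],[0,0,-0.04,0],[0,0,-0.04,0],[0,0,-0.03,0],[0,0,-0.02,0]]
  ]
}}

```text
clock: 13.0
tool_pos: [0.5868, 0.2199, 0.1493]
tcp_rot: [-0.681, -3.062, 0.004]
force: [-0.0, 0.7, -0.3]
finger_gap: -0.0001
gripper_force: 0.0
```

Emit:
{"op": "send_rows", "data": {
  "increments": [
    [[0,0,-0.01,0],[0,0,0,0]]
  ]
}}

```text
clock: 13.2
tool_pos: [0.5876, 0.2204, 0.1414]
tcp_rot: [-0.681, -3.064, 0.002]
force: [-0.4, 0.9, 0.8]
finger_gap: 0.0004
gripper_force: 0.0
```

Emit:
{"op": "send_rows", "data": {
  "increments": [
    [[-0.0024,-0.006,-0.003,0],[-0.0025,-0.0065,0,0],[-0.002,-0.0067,0,0],[-0.0015,-0.0068,0,0],[-0.0009,-0.0069,0,0]]
  ]
}}

```text
clock: 13.7
tool_pos: [0.5792, 0.188, 0.141]
tcp_rot: [0.68, 3.066, 0.002]
force: [1.3, 2.0, -1.0]
finger_gap: -0.0001
gripper_force: 1.0
```

Emit:
{"op": "send_rows", "data": {
  "increments": [
    [[-0.0003,-0.007,0,0],[0.0003,-0.007,0,0],[0.0009,-0.0069,0,0],[0.0015,-0.0068,0,0],[0.0021,-0.0067,0,0]]
  ]
}}

```text
clock: 14.2
tool_pos: [0.5835, 0.1534, 0.1401]
tcp_rot: [-0.681, -3.067, -0.0]
force: [0.3, 2.9, 0.8]
finger_gap: 0.0001
gripper_force: 1.0
```

Emit:
{"op": "send_rows", "data": {
  "increments": [
    [[0.0027,-0.0064,0,0],[0.0032,-0.0062,0,0],[0.0037,-0.0059,0,0],[0.0042,-0.0055,0,0],[0,0,0,0]]
  ]
}}

```text
clock: 14.7
tool_pos: [0.5979, 0.1289, 0.1401]
tcp_rot: [0.682, 3.066, -0.001]
force: [0.2, -0.3, 0.0]
finger_gap: -0.0002
gripper_force: 0.0
```

Run:
```python
from h import *
P=np.array([.658,.185]);T=pose();d=T[:2,3]-P;print(T[:3,3].round(4),np.hypot(*d).round(4),np.degrees(np.arctan2(d[1],d[0]))%360)
a=manip.capture("scene");b=manip.capture("side");w=manip.capture("wrist")
f=lambda im,x,y:cv2.resize(im[y:y+150,x:x+100],(266,400),interpolation=cv2.INTER_CUBIC)
cv2.imwrite("pics/three.png",np.hstack([f(a,310,160),f(b,240,185),cv2.resize(w,(266,200)).repeat(1,0) if 0 else np.vstack([cv2.resize(w,(266,200)),np.zeros((200,266,3),np.uint8)])]))
```

```text
[0.5979 0.1289 0.1401] 0.0822 223.02614462919277
```

View pics/three.png

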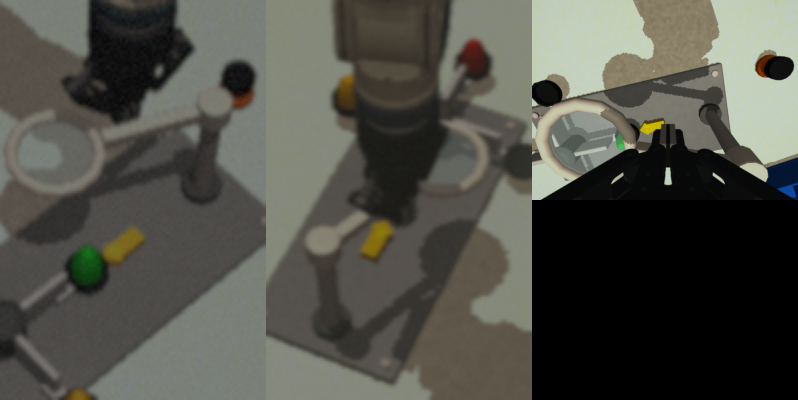

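Pictures: the ring is at scene (331,217), wrist (127,336), moving toward the cone. The finger is behind the arm and nothing else has moved.

```bash
cat > lens.py <<'E'
from h import *
P=np.array([.657,.1845])
def ell(im,box):  # white-ring blob: hull ellipse
    x0,y0,x1,y1=box; m=cv2.inRange(cv2.cvtColor(im,cv2.COLOR_BGR2GRAY),125,255)
    return m
S=cam("scene");T=pose();c=cam("wrist",T)
for n,cc,px in(("scene",S,(330.7,217.5)),("wrist",c,(127,336))):
    q=onz(cc,[px],.15)[0,:2];d=q-P;print(n,q.round(4),np.hypot(*d).round(4),(np.degrees(np.arctan2(d[1],d[0]))%360).round(1))
E
python3 lens.py
```

```text
scene [0.5726 0.0575] 0.1525 236.4
wrist [0.5659 0.0561] 0.1574 234.6
```

Emit:
{"op": "send_rows", "data": {
  "increments": [
    [[0.0051,-0.005,0,0],[0.0056,-0.0046,0,0],[0.0047,-0.0033,0,0],[0.0037,-0.0022,0,0],[0.0019,-0.001,0,0]]
  ]
}}

```text
clock: 15.35
tool_pos: [0.6187, 0.1135, 0.1401]
tcp_rot: [-0.681, -3.067, 0.0]
force: [-0.8, 1.9, 0.2]
finger_gap: 0.0003
gripper_force: 0.8
```

Emit:
{"op": "send_rows", "data": {
  "increments": [
    [[0,0,0,0]]
  ]
}}

```text
clock: 15.45
tool_pos: [0.6187, 0.1134, 0.1401]
tcp_rot: [0.681, 3.066, -0.001]
force: [-0.3, -0.2, 0.1]
finger_gap: -0.0002
gripper_force: 0.0
```

Run:
```python
from h import *
P=np.array([.657,.1845]);T=pose();d=T[:2,3]-P;print(T[:3,3].round(4),np.hypot(*d).round(4),np.degrees(np.arctan2(d[1],d[0]))%360)
# white-ring pixels in scene view -> z=.156 plane, fit circle
for n in("scene","side","wrist"):
    im=manip.capture(n);c=cam(n,T);cv2.imwrite(f"pics/l_{n}.png",im)
    ci=cv2.HoughCircles(cv2.cvtColor(im,cv2.COLOR_BGR2GRAY),cv2.HOUGH_GRADIENT_ALT,1.5,20,param1=120,param2=.5,minRadius=10,maxRadius=110)
    for x in ([] if ci is None else ci[0]):
        q=onz(c,[x[:2]],.15)[0,:2];dd=q-P
        if .14<np.hypot(*dd)<.17: print(n,x,q.round(4),np.hypot(*dd).round(4),(np.degrees(np.arctan2(dd[1],dd[0]))%360).round(1))
s,w=cv2.imread("pics/l_scene.png"),cv2.imread("pics/l_wrist.png")
cv2.imwrite("pics/l2.png",np.hstack([cv2.resize(s[200:300,280:380],(400,400),interpolation=cv2.INTER_CUBIC),cv2.copyMakeBorder(cv2.resize(w,(400,300)),0,100,0,0,cv2.BORDER_CONSTANT)]))
```

```text
[0.6187 0.1134 0.1401] 0.0807 241.66635812158415
scene [339.       231.        16.746342] [0.6115 0.0386] 0.1528 252.7
```

View pics/l2.png

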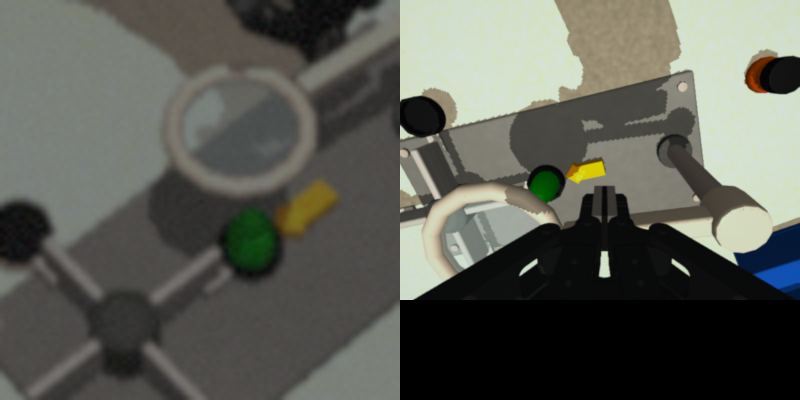

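The ring in scene is at about (340,232), so the arm is at about 253° against the 258.3° target. I push 3.5° more, then lift and look down with the wrist camera.

Emit:
{"op": "send_rows", "data": {
  "increments": [
    [[0.002,-0.001,0,0],[0.0016,-0.0008,0,0],[0.0008,-0.0004,0,0],[0,0,0,0],[-0.005,0.003,0,0]]
  ]
}}

```text
clock: 16.1
tool_pos: [0.618, 0.1143, 0.1401]
tcp_rot: [0.682, 3.066, -0.001]
force: [-0.4, -0.1, 0.4]
finger_gap: -0.0003
gripper_force: 0.0
```

Emit:
{"op": "send_rows", "data": {
  "increments": [
    [[-0.003,0.002,0.02,0],[0,0,0.04,0],[0,0,0.04,0],[0,0,0.04,0],[-0.01,-0.02,0.04,0]]
  ]
}}

```text
clock: 16.6
tool_pos: [0.6046, 0.0979, 0.3215]
tcp_rot: [0.678, 3.068, 0.0]
force: [0.0, -0.6, 0.4]
finger_gap: 0.0003
gripper_force: 0.0
```

Emit:
{"op": "send_rows", "data": {
  "increments": [
    [[-0.01,-0.025,0.01,0],[-0.005,-0.02,0,0],[0,0,0,0]]
  ]
}}

```text
clock: 16.9
tool_pos: [0.5891, 0.0499, 0.3312]
tcp_rot: [0.684, 3.065, -0.001]
force: [0.1, -0.7, 0.2]
finger_gap: 0.0002
gripper_force: 0.0
```

```bash
cat > fin.py <<'E'
from h import *
P=np.array([.657,.1845]);T=pose();print(T[:3,3].round(4));c=cam("wrist",T);im=manip.capture("wrist");cv2.imwrite("pics/fin.png",im)
ang=lambda q:(np.hypot(*(q-P)).round(4),(np.degrees(np.arctan2(*(q-P)[::-1]))%360).round(2))
for p2 in(.7,.5):
  ci=cv2.HoughCircles(cv2.cvtColor(im,cv2.COLOR_BGR2GRAY),cv2.HOUGH_GRADIENT_ALT,1.5,5,param1=120,param2=p2,minRadius=12,maxRadius=90)
  for x in ([] if ci is None else ci[0]): print(x.round(1),onz(c,[x[:2]],.15)[0,:2].round(4),ang(onz(c,[x[:2]],.15)[0,:2]))
print([ (b[0][4],b[1],onz(c,[b[1]],.047)[0,:2].round(4)) for b in blobs(im,[50,90,30],[75,255,255],60)[0]])
print("exp lens",proj(c,(.6256,.0327,.15)),"cone",proj(c,(.630,.031,.047)))
sc=manip.capture("scene");cv2.imwrite("pics/fin_scene.png",sc)
ci=cv2.HoughCircles(cv2.cvtColor(sc,cv2.COLOR_BGR2GRAY),cv2.HOUGH_GRADIENT_ALT,1.5,5,param1=120,param2=.4,minRadius=10,maxRadius=30)
for x in ([] if ci is None else ci[0]):
  q=onz(cam("scene"),[x[:2]],.15)[0,:2]
  if .14<ang(q)[0]<.17: print("scene",x,q.round(4),ang(q))
E
python3 fin.py
```

```text
[0.5891 0.0499 0.3312]
[322.5 253.5  35.7] [0.622  0.0297] (np.float64(0.1587), np.float64(257.26))
[558.  363.   61.4] [0.8253 0.1912] (np.float64(0.1685), np.float64(2.28))
[322.5 253.5  45. ] [0.622  0.0297] (np.float64(0.1587), np.float64(257.26))
[315.  271.5  59.4] [0.635  0.0159] (np.float64(0.17), np.float64(262.57))
[217.5 154.5  20. ] [ 0.5058 -0.0116] (np.float64(0.2476), np.float64(232.37))
[ 70.5 369.   25. ] [ 0.6257 -0.2478] (np.float64(0.4335), np.float64(265.86))
[555.  117.   17.8] [0.596 0.248] (np.float64(0.088), np.float64(133.86))
[322.5 183.   32.6] [0.5642 0.0572] (np.float64(0.1576), np.float64(233.91))
[552.  402.   26.1] [0.8688 0.1734] (np.float64(0.212), np.float64(356.99))
[328.5 225.   18.3] [0.6   0.046] (np.float64(0.1497), np.float64(247.64))
[ 84.  367.5  23.9] [ 0.63   -0.2351] (np.float64(0.4205), np.float64(266.31))
[510.  225.   19.5] [0.668  0.1903] (np.float64(0.0124), np.float64(27.69))
[165.  259.5  18.8] [ 0.5665 -0.1017] (np.float64(0.3001), np.float64(252.45))
[261.  339.   25.5] [ 0.6768 -0.0626] (np.float64(0.2479), np.float64(274.57))

[... 4627 characters left out ...]
8.  363.   16.6] [0.8253 0.1912] (np.float64(0.1685), np.float64(2.28))
[631.5  91.5  22. ] [0.6029 0.3052] (np.float64(0.1323), np.float64(114.15))
[595.5 441.   14.9] [0.9362 0.201 ] (np.float64(0.2797), np.float64(3.38))
[327.  342.   18.6] [ 0.7073 -0.0058] (np.float64(0.1969), np.float64(284.82))
[238.5 252.   18. ] [ 0.5884 -0.0382] (np.float64(0.2331), np.float64(252.88))
[(443, [328.0, 226.9], array([0.6288, 0.0326]))]
exp lens [[327.14954887 255.55284545]] cone [[327.19904637 228.34906609]]
scene [342.       232.5       16.155884] [0.6197 0.0395] (np.float64(0.1497), np.float64(255.59))
scene [321.       207.        18.326296] [0.5353 0.0677] (np.float64(0.1686), np.float64(223.82))
```

```bash
cat > ring.py <<'E'
from h import *
from scipy.optimize import least_squares
im=cv2.imread("pics/fin.png");import sys
T=pose();c=cam("wrist",T);P=np.array([.657,.1845])
g=cv2.GaussianBlur(cv2.cvtColor(im,cv2.COLOR_BGR2GRAY),(3,3),0).astype(float)
x0,y0=proj(c,(.6245,.0325,.15))[0]
inn,out=[],[]
for t in np.radians(np.arange(0,360,3)):
    r=np.arange(30,80,.5);v=cv2.remap(g.astype(np.float32),(x0+r*np.cos(t)).astype(np.float32)[None],(y0+r*np.sin(t)).astype(np.float32)[None],1)[0]
    k=np.where(v>135)[0]
    if len(k)==0: continue
    a=k[0];e=a
    while e+1<len(v) and v[e+1]>135:e+=1
    w=(r[e]-r[a])
    if 6<w<20 and r[a]>32: inn.append((x0+r[a]*np.cos(t),y0+r[a]*np.sin(t)));out.append((x0+r[e]*np.cos(t),y0+r[e]*np.sin(t)))
for n,s in(("in",inn),("out",out)):
    q=onz(c,s,.15)[:,:2]
    f=least_squares(lambda p:np.hypot(*(q-p[:2]).T)-p[2],[.625,.033,.043],loss="soft_l1",f_scale=.001).x
    d=f[:2]-P;print(n,len(q),f.round(4),np.hypot(*d).round(4),(np.degrees(np.arctan2(d[1],d[0]))%360).round(2))
E
python3 ring.py
```

```text
in 74 [0.6242 0.0349 0.0368] 0.1532 257.63
out 74 [0.6241 0.035  0.0446] 0.1531 257.6
```

The ring fit puts the arm about 1–2° short (lens about 4 mm before the cone). I make one small correcting push.

Emit:
{"op": "send_rows", "data": {
  "increments": [
    [[0.007,0.03,0,0],[0.007,0.025,0,0],[0.005,0.016,-0.02,0],[0,0,-0.04,0],[0,0,-0.02,0]]
  ]
}}

```text
clock: 17.5
tool_pos: [0.6078, 0.1245, 0.2466]
tcp_rot: [-0.677, -3.064, 0.002]
force: [0.4, -0.2, -1.4]
finger_gap: 0.0001
gripper_force: 0.0
```

Emit:
{"op": "send_rows", "data": {
  "increments": [
    [[0,0,-0.02,0],[0,0,0,0]]
  ]
}}

```text
clock: 17.7
tool_pos: [0.6074, 0.1237, 0.227]
tcp_rot: [-0.678, -3.062, 0.002]
force: [-0.4, 0.8, 0.9]
finger_gap: 0.0001
gripper_force: 0.0
```

Emit:
{"op": "send_rows", "data": {
  "increments": [
    [[0,-0.002,-0.03,0],[0,0,-0.03,0],[0,0,-0.02,0],[0,0,-0.007,0],[0,0,0,0]]
  ]
}}

```text
clock: 18.2
tool_pos: [0.6087, 0.1211, 0.1432]
tcp_rot: [-0.68, -3.066, 0.0]
force: [-0.5, 0.6, 0.4]
finger_gap: -0.0002
gripper_force: 0.0
```

Emit:
{"op": "send_rows", "data": {
  "increments": [
    [[0.005,-0.0035,-0.003,0],[0.005,-0.0035,0,0],[0.003,-0.002,0,0],[0.0015,-0.001,0,0],[0,0,0,0]]
  ]
}}

```text
clock: 18.7
tool_pos: [0.6235, 0.1104, 0.1404]
tcp_rot: [0.681, 3.066, 0.0]
force: [1.0, 0.2, 0.1]
finger_gap: -0.0001
gripper_force: 0.0
```

Emit:
{"op": "send_rows", "data": {
  "increments": [
    [[0.001,-0.0005,0,0],[0.0005,-0.0002,0,0],[0,0,0,0]]
  ]
}}

```text
clock: 19.0
tool_pos: [0.6246, 0.11, 0.1403]
tcp_rot: [-0.681, -3.067, 0.0]
force: [-1.6, -0.2, 1.4]
finger_gap: -0.0001
gripper_force: 0.6
```

Emit:
{"op": "send_rows", "data": {
  "increments": [
    [[0.0007,-0.0003,0,0],[0,0,0,0],[-0.005,0.003,0,0],[-0.003,0.002,0,0],[0,0,0.03,0]]
  ]
}}

```text
clock: 19.5
tool_pos: [0.6151, 0.1149, 0.167]
tcp_rot: [-0.679, -3.061, 0.003]
force: [-0.4, -0.3, 0.7]
finger_gap: -0.0002
gripper_force: 0.0
```

Emit:
{"op": "send_rows", "data": {
  "increments": [
    [[0,0,0.04,0],[0,0,0.04,0],[0,0,0.04,0],[-0.01,-0.02,0.03,0],[-0.01,-0.025,0.01,0]]
  ]
}}

```text
clock: 20.0
tool_pos: [0.5976, 0.0701, 0.3336]
tcp_rot: [0.677, 3.063, 0.001]
force: [0.6, 0.1, 0.2]
finger_gap: -0.0001
gripper_force: 0.0
```

Emit:
{"op": "send_rows", "data": {
  "increments": [
    [[-0.005,-0.02,0,0],[0,0,0,0],[0,0,0,0]]
  ]
}}

```text
clock: 20.3
tool_pos: [0.5922, 0.0497, 0.3303]
tcp_rot: [0.682, 3.067, 0.0]
force: [0.1, -0.1, 0.3]
finger_gap: -0.0001
gripper_force: 0.0
```

```bash
python3 fin.py | grep -E "^\[\(|exp|scene|^\[0"; python3 ring.py
cat >> ring.py <<'E'
h=cv2.cvtColor(im,cv2.COLOR_BGR2HSV)
# collar top: bright whitish blob near expected
px=proj(c,(.657,.1845,.164))[0];print("collar exp",px.round(1))
m=((g>150)&(h[...,1]<60)).astype(np.uint8)
# arm centre line: bright midpoints across the arm between 30 and 95 mm from pivot
mids=[]
L=f[:2];u=(L-P)/np.linalg.norm(L-P);nrm=np.array([-u[1],u[0]])
for s in np.arange(.03,.1,.005):
    w=np.arange(-.02,.02,.0004);X=P+s*u+w[:,None]*nrm
    q=proj(c,np.c_[X,np.full(len(w),.158)])
    v=np.array([g[int(round(b)),int(round(a))] if 0<=b<480 and 0<=a<640 else 0 for a,b in q])
    k=w[v>135]
    if len(k) : mids.append((s,k.mean(),k.max()-k.min()))
mids=np.array(mids);print(mids.round(4).tolist())
E
python3 ring.py
```

```text
[0.5922 0.0497 0.3303]
[(311, [327.0, 228.1], array([0.6321, 0.0311]))]
exp lens [[325.81283722 253.24864751]] cone [[326.13060333 226.602111  ]]
scene [343.5      237.        15.647322] [0.63   0.0316] (np.float64(0.1553), np.float64(260.0))
in 77 [0.63   0.0323 0.0367] 0.1546 259.94
out 77 [0.6302 0.0323 0.0447] 0.1546 260.0
in 77 [0.63   0.0323 0.0367] 0.1546 259.94
out 77 [0.6302 0.0323 0.0447] 0.1546 260.0
collar exp [506.  219.1]
[[0.03, 0.0018, 0.0116], [0.035, 0.0014, 0.0116], [0.04, 0.0014, 0.0124], [0.045, 0.0014, 0.0116], [0.05, 0.001, 0.0116], [0.055, 0.0006, 0.0116], [0.06, 0.0012, 0.012], [0.065, 0.0008, 0.012], [0.07, 0.0004, 0.012], [0.075, 0.0008, 0.012], [0.08, 0.0004, 0.012], [0.085, 0.0, 0.012], [0.09, 0.0002, 0.026], [0.095, 0.0016, 0.0252], [0.1, 0.0012, 0.0256]]
```

The lens fits at (0.630, 0.032), over the cone at about (0.630, 0.032). The arm's centre line runs at about 258.4° against the plate axis of 258.3°. The arm is clear of everything, so I hand in.

```bash
python3 -c "
from rig import manip
print(manip.close_job())"
```

```text
the job is handed in; nothing more can be done
None
```

The job is handed in after about 20 s on the robot clock: by my last measurements the green cone stands at the brass pointer (within about 1°) and the lens is centred over it to within about 2 mm; the arm touched only a wheel spoke and the magnifier's arm.

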